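# Return the red key to its slot in the church key rack

### The job

Pick up the iron key with the red enamel bow and lay it back in its own slot of the key rack, the one with the red enamel label: lying flat inside the slot, bow at the label end, and laid down rather than dropped. Leave the blue key and the green glass lantern chimney as they are.

Things in the scene. Friction and masses are not known exactly. Their poses are not given: they have to be found in the camera images.
- red_key: Black iron key lying flat on the ledge, 152 mm long, about 0.2 kg. Bow: disc 44 mm across with red enamel. Origin: underside, below the bow's centre; x points along the shank from bit to bow, z up. The square shank, 14 mm wide and high, runs to x = -130 mm; the bit juts to y = +24 mm at x = -105 to -128 mm. Balances near x = -50 mm: grip the shank there, across y.
- red_slot: Open slot, red label at its +x end; one of three in a fixed rack, 98 mm apart, order varies. Origin: on its floor, 12 mm above the ledge, where the bow's centre belongs; x runs to the label, z up: a key at home has this same pose. Hollow: x -144 to +36, y -36 to +36 mm. Walls 8 mm thick, 20 mm high; side walls absent from x = -100 to -5 mm, so fingers can reach the floor there.
- blue_key: A key of the same shape and size, with a blue enamel inlay, lying on the ledge near the red key; same origin and axes. To be left alone.
- chimney: Green glass lantern chimney standing upright on the ledge, a waisted tube 80 mm across and 160 mm high; origin at the centre of its underside, z up. To be left alone.
Things that resemble listed ones, but are neither listed nor needed, are in the scene too. Leave any brown or turquoise look-alike of the red_key alone.

How it is judged:
By the outcome, as a careful person would: the job done as asked, in the order asked, and still so for the second after the job is handed in, with the robot touching nothing.
It also fails if it takes over 35 s, if anything falls off the work surface, if the arm or the gripper's body presses on something with over 40 N, if the wrist force passes 120 N, or if a joint passes its speed limit or range.

### The arm

A 6-joint arm with a two-finger parallel gripper is mounted at the origin on the work surface. World frame = base frame: x ahead of the robot, y to its left, z up, the work surface at z = 0. Lengths are in mm, angles in degrees, forces in N, time in s.
With the tool pointing down it reaches from about 300 to 850 mm from the base axis. Payload 4.2 kg.
Tool frame: the origin (TCP) lies between the finger pads; the fingertips stand 22 mm ahead of it and the grasp point (between the pads) lies 3 mm ahead of it; z points along the fingers, y is the direction in which the jaws open and shut (so a half turn about z gives the same grasp; the last joint's range is limited). The gripper opens to 91 mm and grips with 3 to 60 N. Pads are 32 mm wide; open, the fingers measure 118 mm over their backs; the gripper's body (76 mm by 178 mm) begins 60 mm behind the grasp point.
Start: joints at [-74.485, 18.312, 89.639, -0, 72.044, -1.146], TCP at [164.866, -550.872, 235.976] pointing down, gripper open.
Joint ranges: [-177.97, 177.97], [-48.28, 115.42], [12.27, 149.76], [-77.06, 257.06], [2.81, 150.46], [-146.56, 146.56]. Speed limits (degrees/s): [147.25, 147.25, 180, 180, 180, 180].

### API

Orientations are given as [roll, pitch, yaw] about the fixed x, y, z axes, in that order (R = Rz(yaw) Ry(pitch) Rx(roll)).
In Python, from workcell import telemetry, cams, env gives the robot as it stands.
- The arm moves only by the shell command python3 -m inch 'ROWS' [FORCE]. ROWS is JSON, a list of rows, each an object of numbers: "x", "y", "z": the shift along the tool's x, y, z in cm; "yaw": the turn about the tool's z in units of 5 degrees (1.0 is 5 degrees); "gripper": the gripper's target within -1 to 1 (fully open at 1, half-way at 0, shut at -1). A call has 1 to 12 rows; each row shifts and turns the commanded pose from where the row before left it, along the tool's axes as they then stand; what a row does not reach is not made up. A row lasts 1/12 s, in which the tool goes at most 41.7 mm and 7.16 degrees, less where a joint would pass 70% of its speed; a pose out of reach is approached as far as the arm can. A call is refused whole if a number of a shift passes 4.17 or a number of a turn 1, either way. A call with a gripper value outside its range is refused whole. The fingers move at their own pace and stop on an object; FORCE is the grip in N (left out, the last holds). Time passes only in rows, so rows that do not move let the fingers close. It gives the time, the measured TCP pose, the force and the opening at its end, in the units of the state.
- telemetry.state(): the state, without advancing time (a new reading comes with each control period).
- cams.grab_frame(name): name is "scene" or "side" or "wrist"; returns a dict with "pixels" (480x640x3 uint8, red, green, blue), "mtx" (3x3 intrinsics, pixels), "rvec" (rotation vector, rad) and "tvec" (3), from world to camera coordinates, as OpenCV has them. Camera axes: x right, y down, z forward; pixel columns grow to the right and rows downward; lengths in mm; the calibration is good to about 2 mm. The wrist camera is an equidistant fisheye: a pixel r from the principal point sees the ray r / f radians off the axis. A picture is of the moment at which its call begins. There is no depth.
- env.job_done(): hands the job in, once; it reports no verdict.
The state is a dict: "time_s": time; "qpos": joint angles; "qvel": joint speeds; "effort": joint torques, N m; "ee_pos": TCP position; "ee_rot": TCP orientation; "force": force on the tool from outside, world axes, zero at the start; "torque": the same for the moment, N m; "gripper_width": finger opening in mm.
Only numpy, scipy, OpenCV 4.12 (cv2) and the standard library are available. Lean on these libraries where they do the work, as an engineer would, in place of code of your own. Each camera call takes 0.05 s, during which the arm holds its last target. There are 200 camera calls.

## Working session

There is one attempt and no reset: what is moved stays moved. The work goes in short steps, Python scripts to look and compute and a shell command to move; the robot and the scene stay as the last step left them, time stands still between calls to the robot, and variables do not carry over. Pictures are saved under pics/ and viewed, about 8 in all and at most 12, crops included, and the job is handed in when it is done.

```bash
mkdir -p pics
cat > h.py <<'E'
import numpy as np,cv2
from workcell import telemetry,cams,env
def grab(n,save=None):
    f=cams.grab_frame(n)
    if save: cv2.imwrite('pics/'+save,f['pixels'][:,:,::-1])
    return f
def ray(f,uv,fish=False):
    K=np.array(f['mtx'],float);R=cv2.Rodrigues(np.array(f['rvec'],float))[0];t=np.array(f['tvec'],float).ravel()
    uv=np.atleast_2d(np.array(uv,float))
    a=(uv-[K[0,2],K[1,2]])/[K[0,0],K[1,1]]
    if fish:
        r=np.linalg.norm(a,axis=1,keepdims=True)+1e-9
        d=np.hstack([a/r*np.sin(r),np.cos(r)])
    else: d=np.hstack([a,np.ones((len(a),1))])
    return -R.T@t,d@R
def onplane(f,uv,z,fish=False):
    c,d=ray(f,uv,fish); return c+d*((z-c[2])/d[:,2])[:,None]
def proj(f,p):
    return cv2.projectPoints(np.array(p,float).reshape(-1,3),np.array(f['rvec'],float),np.array(f['tvec'],float),np.array(f['mtx'],float),None)[0].reshape(-1,2)
E
python3 - <<'E'
from h import *
import pickle
fs={n:grab(n) for n in ('scene','side','wrist')}
pickle.dump(fs,open('f0.pkl','wb'))
cv2.imwrite('pics/a.png',fs['scene']['pixels'][:,:,::-1]);cv2.imwrite('pics/b.png',fs['side']['pixels'][:,:,::-1])
for n,f in fs.items(): print(n,ray(f,[[320,240]]),np.array(f['mtx']).ravel())
print(telemetry.state())
E
```

```text
scene (array([ 889.18310726,  637.87612253, 1183.93321701]), array([[-0.31335005, -0.47969798, -0.81961652]])) [472.62343574   0.         316.18332715   0.         472.62343574
 240.99489343   0.           0.           1.        ]
side (array([208.9525401 , 832.80547957, 990.46356125]), array([[ 0.24735396, -0.65915711, -0.71060689]])) [451.15177762   0.         329.59700346   0.         451.15177762
 246.08174994   0.           0.           1.        ]
wrist (array([ 247.36997083, -524.87433712,  381.79840979]), array([[-0.27815589, -0.08161877, -0.95708682]])) [371.64829954   0.         319.97583531   0.         371.64829954
 242.56130909   0.           0.           1.        ]
{'time_s': 0.15, 'qpos': array([-7.44847727e+01,  1.83418767e+01,  8.96887731e+01,  3.35121892e-04,
        7.20442989e+01, -1.14555232e+00]), 'qvel': array([ 0.01621458, -0.11333066, -0.17086479,  0.05167802,  0.0065458 ,
       -0.04567032]), 'effort': array([ 1.30026497e-04, -4.12772477e+01, -2.32154113e+01,  7.27074640e-02,
        4.33839241e-02, -8.92524395e-05]), 'ee_pos': array([ 164.76957541, -550.52924605,  235.33762727]), 'ee_rot': array([-1.79925073e+02, -1.81699846e-03,  1.66606749e+01]), 'force': array([0.80019033, 0.1463817 , 0.52136913]), 'torque': array([ 0.02400626,  0.00629815, -0.03841536]), 'gripper_width': 91.30950248249758}
```

View pics/a.png

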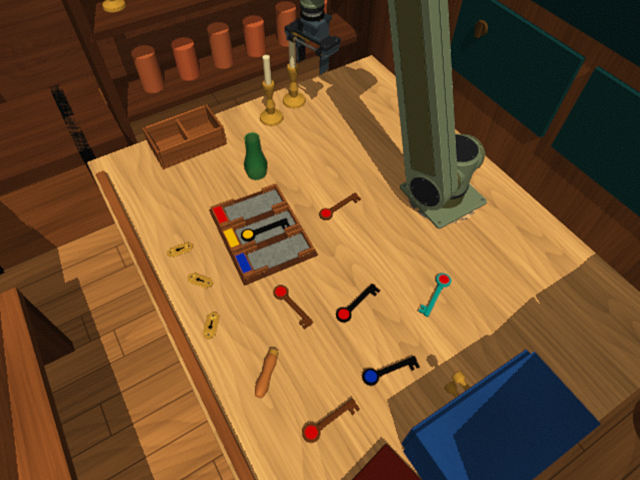

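View pics/b.png

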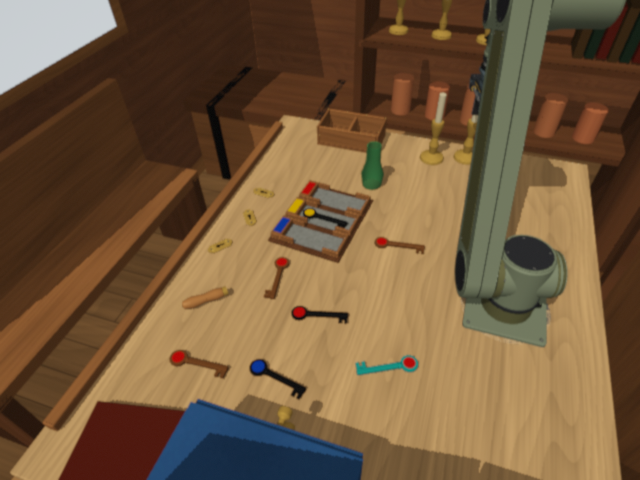

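Scene view: the black key with a red bow is at about (344,314). Its look-alikes are brown at (326,213), (281,292) and (311,432), and turquoise at (443,280). Only the (344,314) one is black iron. The red label is at (220,214), on the slot next to the chimney at (255,158). The blue key is at (371,376). Next I'll measure and confirm with a crop.

Run:
```python
from h import *
import pickle
fs=pickle.load(open('f0.pkl','rb'))
def big(m,near,rad):
    n,l,s,c=cv2.connectedComponentsWithStats(m.astype(np.uint8))
    best=min((i for i in range(1,n) if s[i,4]>=15),key=lambda i:np.hypot(*(c[i]-near)))
    return c[best],s[best,4],np.argwhere(l==best)[:,::-1]
for n,kb,lb in (('scene',(344,314),(220,214)),('side',(299,313),(309,188))):
    f=fs[n];im=f['pixels'].astype(int);r,g,b=im[...,0],im[...,1],im[...,2]
    red=(r>110)&(g<60)&(b<60)
    c,a,_=big(red,kb,0);P=onplane(f,c,14)[0];print(n,'bow',c,a,P)
    dark=(im.max(2)<60)
    c2,a2,px=big(dark,np.array(kb)+(20,-10 if n=='scene' else 2),0)
    W=onplane(f,px,14)[:,:2];d=np.linalg.norm(W-P[:2],axis=1)
    S=W[(d>28)&(d<98)];m=S.mean(0);v=np.linalg.svd(S-m)[2][0];v*=np.sign(v@(P[:2]-m))
    print('dark',c2,a2,'max',d.max(),'yaw',np.degrees(np.arctan2(v[1],v[0])),'from bow',np.degrees(np.arctan2(*(P[:2]-m)[::-1])),'shank mean',m, d[(d>28)&(d<98)].mean())
    for name,cond,near in (('redlab',red,lb),('blue',(b>110)&(r<60)&(g<70),(243,262) if n=='scene' else (282,226)),('yellow',(r>150)&(g>110)&(b<60),(231,238) if n=='scene' else (296,207))):
        c,a,_=big(cond,near,0);print(name,c,a,onplane(f,c,32)[0],onplane(f,c,20)[0])
    g_=(g>r*1.5)&(g>b*1.2)&(g>40)
    c,a,px=big(g_,(255,158) if n=='scene' else (372,168),0); i=px[px[:,1].argmax()];print('chim',c,i,onplane(f,i,0)[0])
im=fs['scene']['pixels'][:,:,::-1]
A=cv2.resize(im[260:350,300:400],None,fx=4,fy=4,interpolation=2);B=cv2.resize(im[175:290,200:325],(400,368),interpolation=2)
cv2.imwrite('pics/c.png',np.hstack([A,cv2.resize(B,(400,360))]))
```

```text
scene bow [343.18478261 313.58695652] 92 [517.17852377 193.74025459  14.        ]
dark [358.29241877 300.6534296 ] 277 max 127.23745357412824 yaw 15.438348844343563 from bow 12.929175996372203 shank mean [456.3228163  179.76981887] 62.59773690775382
redlab [219.63690476 213.86904762] 168 [ 661.51522431 -280.64872907   32.        ] [ 659.14354637 -290.21725097   20.        ]
blue [243.02484472 262.47204969] 161 [679.47377499 -84.29528951  32.        ] [677.28917614 -91.81834451  20.        ]
yellow [230.81176471 237.28823529] 170 [ 670.72830163 -182.68905968   32.        ] [ 668.45259882 -191.2371092    20.        ]
chim [254.23924731 157.33198925] [252 178] [ 497.5336032  -389.28194346    0.        ]
side bow [298.75789474 311.42105263] 95 [515.53149711 194.75058716  14.        ]
dark [325.18942731 314.84581498] 227 max 127.84305329833198 yaw 14.375821682514538 from bow 10.618057358792035 shank mean [454.05770881 183.22602655] 62.68583163120088
redlab [308.75824176 187.65934066] 91 [ 659.97525475 -279.49795024   32.        ] [ 665.62207618 -293.4240312    20.        ]
blue [281.32608696 224.51086957] 92 [678.84461524 -83.68948847  32.        ] [684.72768177 -95.16404009  20.        ]
yellow [295.11904762 205.37301587] 126 [ 670.84655894 -180.76360768   32.        ] [ 676.62948951 -193.45353095   20.        ]
chim [372.59379616 166.85524372] [371 188] [ 467.95291975 -380.01444416    0.        ]
```

View pics/c.png

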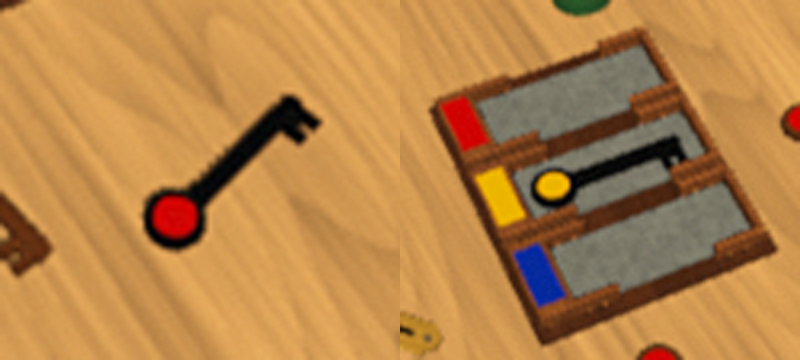

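The crop confirms it: black iron key with a red bow, and the red-label slot is empty. Setting out to a point above the shank.

```bash
python3 -m inch '[{"x":2.5,"y":-3.07},{"x":2.5,"y":-3.07},{"x":2.5,"y":-3.07},{"x":2.5,"y":-3.07},{"x":2.5,"y":-3.07},{"x":2.5,"y":-3.07},{"x":2.5,"y":-3.07},{"x":2.5,"y":-3.07},{"x":2.5,"y":-3.07},{"x":2.5,"y":-3.07},{"x":2.5,"y":-3.07},{"x":2.5,"y":-3.07}]' 40
python3 -m inch '[{"x":2.5,"y":-3.07},{"x":2.5,"y":-3.07},{"x":2.5,"y":-3.07},{"x":2.5,"y":-3.07},{"x":2.5,"y":-3.07},{"x":2.5,"y":-3.07},{"x":2.5,"y":-3.07},{"x":2.5,"y":-3.07,"yaw":0.6},{"z":2.0},{"z":2.0},{},{}]'
cat > look.py <<'E'
from h import *
import sys
f=grab('wrist',sys.argv[1])
im=f['pixels'].astype(int);r,g,b=im[...,0],im[...,1],im[...,2]
s=telemetry.state();print(s['time_s'],s['ee_pos'],s['ee_rot'],s['gripper_width'])
n,l,st,c=cv2.connectedComponentsWithStats(((r>110)&(g<60)&(b<60)).astype(np.uint8))
for i in range(1,n):
    if st[i,4]>60: print('red',c[i],st[i,2:],onplane(f,c[i],14,True)[0].round(1),onplane(f,c[i],32,True)[0].round(1))
n,l,st,c=cv2.connectedComponentsWithStats((im.max(2)<60).astype(np.uint8))
for i in range(1,n):
    if st[i,4]>400: print('dark',c[i],st[i],onplane(f,c[i],14,True)[0].round(1))
E
python3 look.py d.png
```

```text
0.2 [ 164.78509368 -550.60900012  235.45692565] [-1.79941418e+02 -1.74718025e-03  1.66603427e+01] 91.28572001122846
dark [36.1952381  35.45952381] [ 25   0  21  72 420] [ 290.6 -151.8   14. ]
dark [341.13715396 372.22404231] [    0     0   640   480 85466] [ -13.4 -629.5   14. ]
dark [531.63387097 162.35322581] [499 116  52 131 620] [ 293.6 -753.8   14. ]invalid input
invalid input
```

View pics/d.png

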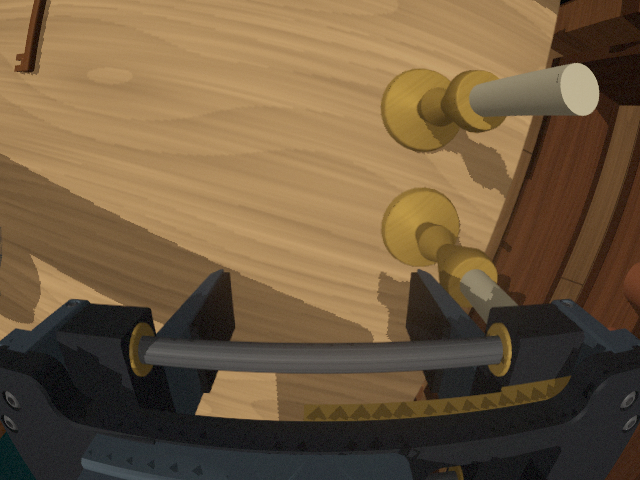

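The view shows two candlesticks at about (420,110) and (420,225), and the move was refused, probably because every row needs all its fields. Checking where the candles are first.

```bash
python3 - <<'E'
from h import *
import pickle
f=pickle.load(open('f0.pkl','rb'));s=f['scene'];d=f['side']
B=onplane(s,[[271,118],[293,99]],5);print(B,onplane(d,[[432,157],[465,156]],5))
for uv,p in (((266,58),B[0]),((291,42),B[1])):
    c,r=ray(s,[uv]);r=r[0];k=((p-c)[:2]@r[:2])/(r[:2]@r[:2]);print('top',c+k*r)
R=np.array([[.958,.287],[.287,-.958]])
for p in B: print('tool xy',R@(p[:2]-[165,-551]))
E
python3 -m inch '[{"x":0,"y":0,"z":-1,"yaw":0,"gripper":1}]' 40;python3 -m inch --help|head
```

```text
[[ 302.25623445 -614.7032731     5.        ]
 [ 178.15074565 -666.62457905    5.        ]] [[ 296.20205021 -619.88602822    5.        ]
 [ 180.06583116 -663.00612406    5.        ]]
top [ 301.27651709 -614.24326722  255.07521119]
top [ 177.55617138 -666.30014816  243.70505802]
tool xy [113.20863322 100.42027492]
tool xy [-20.58583986 114.54261073]
time_s: 0.28
ee_pos: [164.5, -549.6, 244.1]
ee_rot: [-179.7, -0.0, 16.7]
force: [-0.3, 0.9, 0.1]
gripper_width: 91.2invalid input: not JSON, or not a number
```

All fields are required. The candles stand on the tool +y side and the path leads to -y, so it's clear.

```bash
python3 -m inch '[{"x":1,"y":-2,"z":0,"yaw":0,"gripper":1},{"x":2.5,"y":-3.07,"z":0,"yaw":0,"gripper":1},{"x":2.5,"y":-3.07,"z":0,"yaw":0,"gripper":1},{"x":2.5,"y":-3.07,"z":0,"yaw":0,"gripper":1},{"x":2.5,"y":-3.07,"z":0,"yaw":0,"gripper":1},{"x":2.5,"y":-3.07,"z":0,"yaw":0,"gripper":1},{"x":2.5,"y":-3.07,"z":0,"yaw":0,"gripper":1},{"x":2.5,"y":-3.07,"z":0,"yaw":0,"gripper":1},{"x":2.5,"y":-3.07,"z":0,"yaw":0,"gripper":1},{"x":2.5,"y":-3.07,"z":0,"yaw":0,"gripper":1},{"x":2.5,"y":-3.07,"z":0,"yaw":0,"gripper":1},{"x":2.5,"y":-3.07,"z":0,"yaw":0,"gripper":1}]' 40
python3 -m inch '[{"x":2.5,"y":-3.07,"z":0,"yaw":0,"gripper":1},{"x":2.5,"y":-3.07,"z":0,"yaw":0,"gripper":1},{"x":2.5,"y":-3.07,"z":0,"yaw":0,"gripper":1},{"x":2.5,"y":-3.07,"z":0,"yaw":0,"gripper":1},{"x":2.5,"y":-3.07,"z":0,"yaw":0,"gripper":1},{"x":2.5,"y":-3.07,"z":0,"yaw":0,"gripper":1},{"x":2.5,"y":-3.07,"z":1,"yaw":0,"gripper":1},{"x":2,"y":-2,"z":2,"yaw":0,"gripper":1},{"x":0,"y":0,"z":2,"yaw":0,"gripper":1},{"x":0,"y":0,"z":0,"yaw":0.6,"gripper":1},{"x":0,"y":0,"z":0,"yaw":0,"gripper":1},{"x":0,"y":0,"z":0,"yaw":0,"gripper":1}]'
python3 look.py e.png
```

```text
time_s: 1.28
ee_pos: [335.7, -124.8, 247.0]
ee_rot: [179.9, -0.1, 16.6]
force: [0.6, -0.0, 1.0]
gripper_width: 91.0
time_s: 2.28
ee_pos: [455.2, 154.7, 196.5]
ee_rot: [180.0, -0.1, 13.7]
force: [1.0, 0.1, -0.7]
gripper_width: 91.4
2.3333 [455.34765219 154.5110185  196.86804771] [ 1.79999468e+02 -1.00391238e-01  1.37131001e+01] 91.30845629489721
red [480.06767956  76.68093923] [ 29  32 724] [630.3  47.1  14. ] [625.3  54.1  32. ]
red [293.17283951 147.65544332] [ 34  34 891] [518.9 195.8  14. ] [520.  194.7  32. ]
dark [21.43922204 13.24311183] [  0   0  41  30 617] [622.3 543.4  14. ]
dark [ 4.66905738 81.32786885] [  0  38  17 146 976] [541.2 548.1  14. ]
dark [109.72913323 130.79093098] [  75   57   72  143 2492] [501.6 378.1  14. ]
dark [293.57494867 204.02094456] [ 270  124   48  158 2435] [469.5 184.   14. ]
dark [613.20599455 203.37656676] [ 584  140   56  123 1835] [ 565.1 -161.8   14. ]
dark [314.56374335 400.7557466 ] [    0   270   640   210 76306] [253.5 112.8  14. ]
```

View pics/e.png

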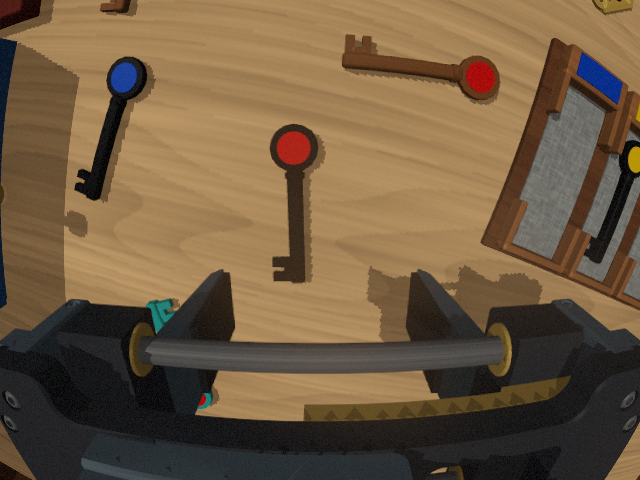

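Wrist view: red key with its bow at (293,148), shank running down to the bit at (290,270). The blue key is at (110,130), and the turquoise key is behind the left finger at (160,315). Measuring key yaw, grip offset and clearance to the turquoise key.

Run:
```python
from h import *
import pickle
f=grab('wrist');s=telemetry.state()
im=f['pixels'].astype(int);sc=pickle.load(open('f0.pkl','rb'))['scene']
l=cv2.connectedComponents((im.max(2)<60).astype(np.uint8))[1]
px=np.argwhere(l==l[200,295])[:,::-1];W=onplane(f,px,14,True)[:,:2];P=np.array([518.9,195.8])
P=onplane(f,[[293.17,147.66]],14,True)[0,:2]
d=np.linalg.norm(W-P,axis=1);S=W[(d>30)&(d<95)];m=S.mean(0);v=np.linalg.svd(S-m)[2][0];v*=np.sign(v[0])
w=np.array([-v[1],v[0]]);pr=(S-m)@w
print('yaw',np.degrees(np.arctan2(v[1],v[0])),'bow yaw',np.degrees(np.arctan2(*(P-m)[::-1])),'mean',m,d.max(),'width',np.ptp(np.percentile(pr,[2,98])),'bow off',(P-m)@w)
G=m+v*((P-m)@v-50);print('grip',G)
R=np.radians(s['ee_rot'][2]);D=G-s['ee_pos'][:2]
print('tool dx,dy mm',D@[np.cos(R),np.sin(R)],D@[np.sin(R),-np.cos(R)],'z',s['ee_pos'][2])
T=onplane(sc,[[443,280],[425,312],[440,295]],8)[:,:2]-G;print('turq along,across',T@v,T@w)
```

```text
yaw 14.524781168768424 bow yaw 14.621677024214206 mean [460.21441406 180.30941796] 126.77978577212302 width 12.052185150249649 bow off 0.10313332448994313
grip [470.84737463 183.06419557]
tool dx,dy mm 21.834924850475424 -24.19350198299484 z 196.9985406210833
turq along,across [-233.66041357 -115.12195745 -187.4753835 ] [132.06091292 155.48592192 154.31599743]
```

```bash
python3 -m inch '[{"x":1.1,"y":-1.2,"z":1,"yaw":-0.16,"gripper":1},{"x":1.1,"y":-1.2,"z":2,"yaw":0,"gripper":1},{"x":0,"y":0,"z":3,"yaw":0,"gripper":1},{"x":0,"y":0,"z":3,"yaw":0,"gripper":1},{"x":0,"y":0,"z":2.5,"yaw":0,"gripper":1},{"x":0,"y":0,"z":2,"yaw":0,"gripper":1},{"x":0,"y":0,"z":1,"yaw":0,"gripper":1},{"x":0,"y":0,"z":0.5,"yaw":0,"gripper":1},{"x":0,"y":0,"z":0,"yaw":0,"gripper":1},{"x":0,"y":0,"z":0,"yaw":0,"gripper":1}]'
python3 look.py g.png
```

```text
time_s: 3.22
ee_pos: [471.3, 183.2, 47.0]
ee_rot: [-180.0, -0.1, 14.5]
force: [-0.8, -0.6, 0.3]
gripper_width: 91.4
3.2667 [471.4391057  183.3730195   47.26725866] [-1.79988179e+02 -1.67857197e-01  1.44576544e+01] 90.82394867861686
red [608.52535658  98.97622821] [  34   49 1262] [629.7  49.   14. ] [622.1  64.7  32. ]
red [321.44629295 205.12260398] [  60   59 2765] [519.6 196.2  14. ] [523.1 197.2  32. ]
dark [ 33.86557145 156.97933227] [   0   47   80  223 5661] [509.8 371.3  14. ]
dark [515.44190665  88.79642502] [ 408   59  197   75 1007] [607.2 114.7  14. ]
dark [314.07947128 394.05508533] [    0   162   640   318 79513] [404.9 171.   14. ]
dark [308.6504517  387.31202224] [ 283  373   50   31 1439] [409.5 175.6  14. ]
```

View pics/g.png

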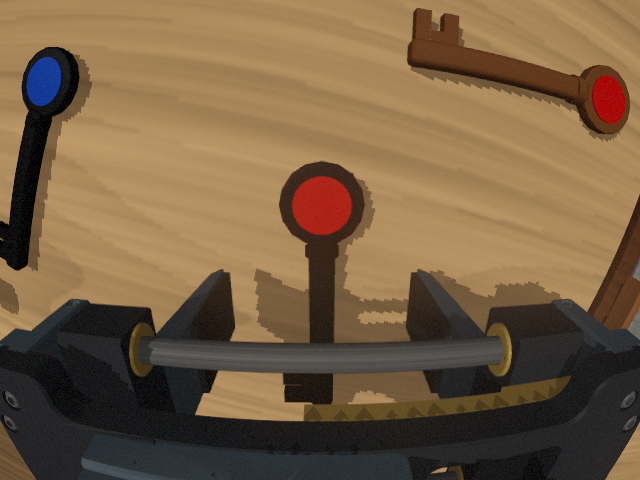

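The key is centred between the fingers, bow at (321,205). Descending and closing.

```bash
python3 -m inch '[{"x":0,"y":0,"z":1.2,"yaw":0,"gripper":1},{"x":0,"y":0,"z":0.7,"yaw":0,"gripper":1},{"x":0,"y":0,"z":0.25,"yaw":0,"gripper":0},{"x":0,"y":0,"z":0,"yaw":0,"gripper":-0.4},{"x":0,"y":0,"z":0,"yaw":0,"gripper":-0.5},{"x":0,"y":0,"z":0,"yaw":0,"gripper":-1},{"x":0,"y":0,"z":0,"yaw":0,"gripper":-1},{"x":0,"y":0,"z":0,"yaw":0,"gripper":-1},{"x":0,"y":0,"z":0,"yaw":0,"gripper":-1},{"x":0,"y":0,"z":0,"yaw":0,"gripper":-1},{"x":0,"y":0,"z":0,"yaw":0,"gripper":-1}]' 35
python3 -m inch '[{"x":0,"y":0,"z":0,"yaw":0,"gripper":-1},{"x":0,"y":0,"z":0,"yaw":0,"gripper":-1},{"x":0,"y":0,"z":-0.5,"yaw":0,"gripper":-1},{"x":0,"y":0,"z":-1.5,"yaw":0,"gripper":-1},{"x":0,"y":0,"z":-2.5,"yaw":0,"gripper":-1},{"x":0,"y":0,"z":-2.5,"yaw":0,"gripper":-1},{"x":0,"y":0,"z":-2.5,"yaw":0,"gripper":-1},{"x":0,"y":0,"z":-2.5,"yaw":0,"gripper":-1},{"x":0,"y":0,"z":0,"yaw":0,"gripper":-1}]'
```

```text
time_s: 4.18
ee_pos: [470.3, 183.1, 24.5]
ee_rot: [180.0, -0.0, 14.5]
force: [0.0, 0.2, -0.5]
gripper_width: 34.0
time_s: 4.93
ee_pos: [472.9, 184.1, 149.0]
ee_rot: [-180.0, -0.5, 14.5]
force: [1.1, 0.3, -1.5]
gripper_width: 13.7
```

Gripped at 13.7 mm wide. Carrying it to a viewpoint beside the red slot.

```bash
python3 -m inch '[{"x":0,"y":1.5,"z":-1,"yaw":0,"gripper":-1},{"x":0,"y":3,"z":-1,"yaw":0,"gripper":-1},{"x":0,"y":3.3,"z":0,"yaw":0,"gripper":-1},{"x":0,"y":3.3,"z":0,"yaw":0,"gripper":-1},{"x":0,"y":3.3,"z":0,"yaw":0,"gripper":-1},{"x":0,"y":3.3,"z":0,"yaw":0,"gripper":-1},{"x":0,"y":3.3,"z":0,"yaw":0,"gripper":-1},{"x":0,"y":3.3,"z":0,"yaw":0,"gripper":-1},{"x":0,"y":3.3,"z":0,"yaw":0,"gripper":-1},{"x":0,"y":3.3,"z":0,"yaw":0,"gripper":-1},{"x":0,"y":2.5,"z":0,"yaw":0,"gripper":-1},{"x":0,"y":1,"z":0,"yaw":0,"gripper":-1}]'
python3 -m inch '[{"x":0,"y":0,"z":0,"yaw":0.8,"gripper":-1},{"x":0,"y":0,"z":0,"yaw":0.8,"gripper":-1},{"x":0,"y":0,"z":0,"yaw":0.8,"gripper":-1},{"x":0,"y":0,"z":0,"yaw":0.8,"gripper":-1},{"x":0,"y":0,"z":0,"yaw":0.78,"gripper":-1},{"x":0,"y":0,"z":0,"yaw":0,"gripper":-1},{"x":0,"y":0,"z":0,"yaw":0,"gripper":-1}]'
python3 look.py i.png
```

```text
time_s: 5.93
ee_pos: [556.2, -153.2, 162.8]
ee_rot: [180.0, 0.1, 14.3]
force: [1.4, -0.1, -2.2]
gripper_width: 13.6
time_s: 6.52
ee_pos: [555.6, -149.4, 163.5]
ee_rot: [-180.0, 0.1, -5.3]
force: [0.1, 0.2, -2.7]
gripper_width: 13.3
6.5667 [ 555.71962281 -149.46397278  163.67825789] [-1.79975236e+02  8.96377539e-02 -5.32643013e+00] 13.355299127971778
red [471.05650187  94.07021188] [  75   41 2407] [ 665.5 -282.3   14. ] [ 664.  -274.6   32. ]
red [101.83856502 174.67862481] [ 27  32 669] [631.1  42.6  14. ] [631.8  30.6  32. ]
red [319.73807459 209.40849957] [  68   66 3459] [ 577.6 -149.3   14. ] [ 581.5 -149.7   32. ]
dark [354.99871181 319.96337873] [  274   182   182   222 10868] [ 473.1 -171.9   14. ]
dark [323.41051565 422.22149988] [    0   301   640   179 47377] [ 346.  -131.9   14. ]
dark [250.01256732 359.32136445] [ 183  309  150   95 7798] [437.  -68.1  14. ]
```

View pics/i.png

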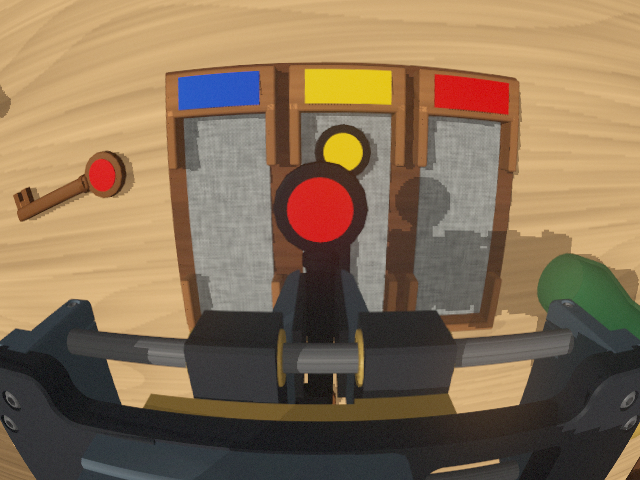

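Wrist view: three slots with labels blue (220,90), yellow (348,86) and red (471,94). The red slot's grey floor spans columns 418–495, rows 120–312, and it is empty. The key is held straight with its bow at (320,209), and the chimney is at (590,295). Measuring the slot pose and the key in the hand.

Run:
```python
from h import *
f=grab('wrist');s=telemetry.state()
im=f['pixels'];hsv=cv2.cvtColor(im,cv2.COLOR_RGB2HSV);i=im.astype(int);r,g,b=i[...,0],i[...,1],i[...,2]
def comp(m,uv):
    l=cv2.connectedComponents(m.astype(np.uint8))[1];return np.argwhere(l==l[uv[1],uv[0]])[:,::-1]
L=[]
for m,uv in (((b>110)&(r<90),(220,90)),((r>150)&(g>110)&(b<80),(348,86)),((r>110)&(g<60)&(b<60),(471,94))):
    p=comp(m,uv);W=onplane(f,p,32,True)[:,:2];W20=onplane(f,p,12,True)[:,:2];L.append(W.mean(0));rr=cv2.minAreaRect(W.astype(np.float32));print('label',rr)
L=np.array(L);d=L[0]-L[2];print('pitch',np.linalg.norm(L[0]-L[1]),np.linalg.norm(L[1]-L[2]))
yaw=np.arctan2(d[1],d[0])-np.pi/2;print('yaw',np.degrees(yaw))
ex=np.array([np.cos(yaw),np.sin(yaw)]);ey=np.array([-ex[1],ex[0]])
grey=cv2.morphologyEx(((hsv[...,1]<45)&(hsv[...,2]>45)).astype(np.uint8),cv2.MORPH_OPEN,np.ones((3,3)))
p=comp(grey,(460,170));W=onplane(f,p,12,True)[:,:2]-L[2];X=W@ex;Y=W@ey
print('grey n',len(p),'x',np.percentile(X,[.5,99.5]),'y',np.percentile(Y,[.5,99.5]))
for x in range(-230,-15,15):
    q=(abs(X-x)<4); 
    if q.sum()>20: print(x,np.percentile(Y[q],[1,99]).round(1),end='; ')
for y in (-25,-15,0,15,25):
    q=(abs(Y-y)<3);print('\ny',y,np.percentile(X[q],[1,99]).round(1),end='')
print();yb=comp((r>150)&(g>110)&(b<80),(343,152));W=onplane(f,yb,26,True)[:,:2].mean(0)-L[1];print('yellow bow rel label',W@ex,W@ey)
R=np.radians(s['ee_rot'][2]);tx=np.array([np.cos(R),np.sin(R)]);ty=np.array([tx[1],-tx[0]])
rb=comp((r>110)&(g<60)&(b<60),(320,209))
for z in (14,10,6): # enamel top relative to fingertips plane
    zz=s['ee_pos'][2]-25+z;W=onplane(f,rb,zz,True)[:,:2].mean(0)-s['ee_pos'][:2];print('bow in tool',zz,W@tx,W@ty)
print('TCP',s['ee_pos'],s['ee_rot'],'labels',L)
T=L[2]+ex*-56-s['ee_pos'][:2]
```

```text
label ((681.6441040039062, -81.52653503417969), (63.387977600097656, 25.997159957885742), 84.8954849243164)
label ((673.448974609375, -175.75607299804688), (79.80718994140625, 27.912229537963867), 84.59141540527344)
label ((664.1163330078125, -276.177734375), (64.14578247070312, 26.0904483795166), 84.7336196899414)
pitch 92.67488895948608 100.36823304792324
yaw -5.123066684551647
grey n 14040 x [-195.44824618  -20.01350622] y [-35.83831205  34.74818886]
-200 [-34.9   6.9]; -185 [-35.1  28.8]; -170 [-35.4  28.9]; -155 [-35.4  34.3]; -140 [-35.4  34.6]; -125 [-35.6  34.6]; -110 [-35.4  34.8]; -95 [-35.7  34.9]; -80 [-35.5  34.9]; -65 [-35.4  34.7]; -50 [-35.4  28.7]; -35 [-35.4  29.1]; -20 [-35.5  28.6]; 
y -25 [-195.1  -20.9]
y -15 [-194.7  -21. ]
y 0 [-195.1  -21.1]
y 15 [-191.1  -20.8]
y 25 [-190.8  -20.7]
yellow bow rel label -48.67121734119562 -0.8948433160559373
bow in tool 152.88770544484007 51.89062725263062 -1.9938671844196567
bow in tool 148.88770544484007 51.022014917013195 -1.9990212358577115
bow in tool 144.88770544484007 50.15340258139447 -2.004175287295016
TCP [ 555.86482116 -149.59591993  163.88770544] [-1.79985402e+02  6.29471128e-02 -5.34415354e+00] labels [[ 681.45025778  -82.70186193]
 [ 673.19038473 -175.00792642]
 [ 664.21241733 -274.97381213]]
```

Slot yaw is about -5.1°, and the floor is 72 mm wide and centred on the label. Slot origin is roughly (607,-272). Shifting over it at this height, and checking chimney clearance before descending.

```bash
python3 -m inch '[{"x":0.3,"y":1.8,"z":0,"yaw":0,"gripper":-1},{"x":0.3,"y":3,"z":0,"yaw":0,"gripper":-1},{"x":0.3,"y":3,"z":0,"yaw":0,"gripper":-1},{"x":0.3,"y":2.5,"z":0,"yaw":0,"gripper":-1},{"x":0,"y":1.5,"z":0,"yaw":0,"gripper":-1},{"x":0,"y":0,"z":0,"yaw":0,"gripper":-1},{"x":0,"y":0,"z":0,"yaw":0,"gripper":-1}]'
python3 look.py j.png
python3 - <<'E'
from h import *
f=grab('side')
im=f['pixels'];cv2.imwrite('pics/k.png',cv2.resize(im[120:270,260:460,::-1],(800,600),interpolation=2))
E
```

```text
time_s: 7.2
ee_pos: [556.6, -268.6, 164.0]
ee_rot: [-179.9, 0.1, -5.5]
force: [-0.6, 1.5, -2.7]
gripper_width: 14.0
7.25 [ 556.63091305 -267.79012574  164.12832394] [-1.79927885e+02  5.47739309e-02 -5.43925047e+00] 13.55746872910209
red [319.6757315  101.56247849] [  86   35 2905] [ 665.3 -276.7   14. ] [ 663.9 -276.6   32. ]
red [319.71086077 209.3859041 ] [  68   66 3462] [ 578.7 -268.5   14. ] [ 582.5 -268.9   32. ]
red [ 18.72704715 195.56079404] [ 19  28 403] [631.1  41.3  14. ] [631.7  22.1  32. ]
dark [235.3674214 310.4376006] [ 171  144  162  260 9319] [ 493.  -182.8   14. ]
dark [317.7316461  299.19451997] [ 274  192   82  155 4781] [ 498.4 -259.1   14. ]
dark [331.24397518 420.1607789 ] [    0   300   640   180 45603] [ 349.2 -259.1   14. ]
dark [396.05335014 347.96324302] [ 337  310  119   94 4761] [ 438.1 -328.6   14. ]
```

View pics/j.png

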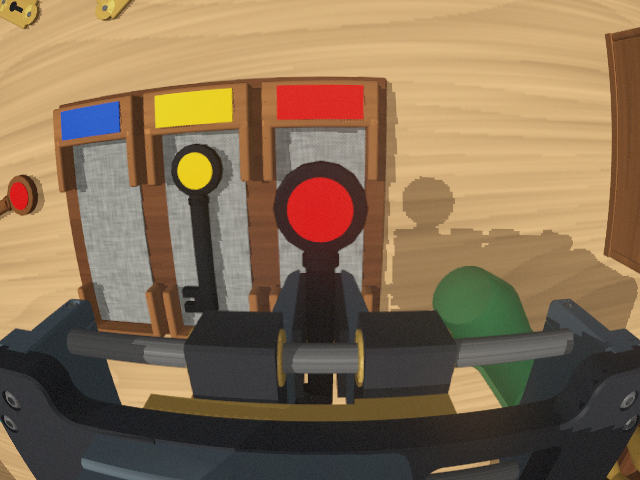

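View pics/k.png

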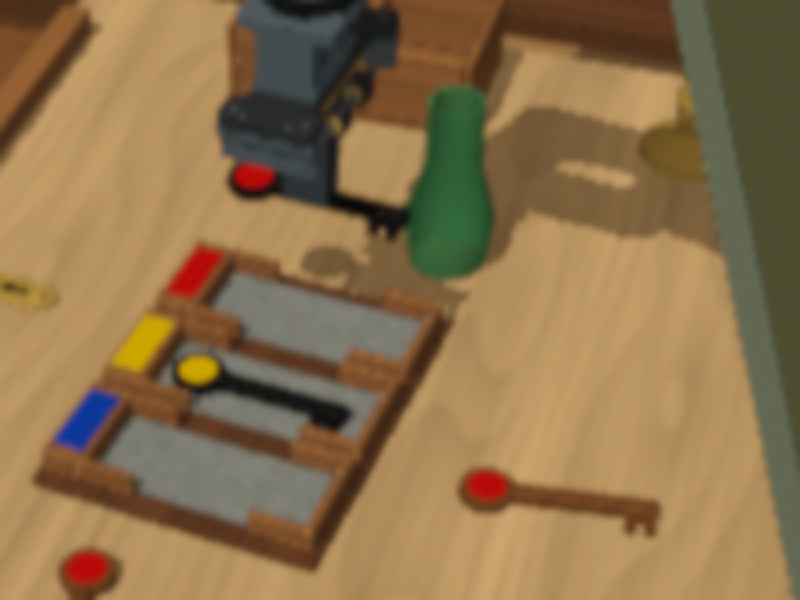

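Side and wrist views: the key hangs level above the red slot, bow toward the red label, and the label is at (320,102) in the wrist view. The chimney axis is about 160 mm to the tool's +y side, so the body clears it by about 40 mm. Alignment is within about 1 mm, so I'm descending to just above the floor.

```bash
python3 -m inch '[{"x":0.1,"y":0,"z":1.5,"yaw":0,"gripper":-1},{"x":0,"y":0,"z":3,"yaw":0,"gripper":-1},{"x":0,"y":0,"z":3,"yaw":0,"gripper":-1},{"x":0,"y":0,"z":2,"yaw":0,"gripper":-1},{"x":0,"y":0,"z":1.5,"yaw":0,"gripper":-1},{"x":0,"y":0,"z":0.8,"yaw":0,"gripper":-1},{"x":0,"y":0,"z":0.2,"yaw":0,"gripper":-1},{"x":0,"y":0,"z":0,"yaw":0,"gripper":-1},{"x":0,"y":0,"z":0,"yaw":0,"gripper":-1}]'
python3 -m inch '[{"x":0,"y":0,"z":0.2,"yaw":0,"gripper":-1},{"x":0,"y":0,"z":0.2,"yaw":0,"gripper":-1},{"x":0,"y":0,"z":0.1,"yaw":0,"gripper":-1},{"x":0,"y":0,"z":0.1,"yaw":0,"gripper":-1},{"x":0,"y":0,"z":0,"yaw":0,"gripper":-1}]'
python3 look.py l.png
```

```text
time_s: 8.05
ee_pos: [558.9, -268.7, 45.7]
ee_rot: [180.0, -0.1, -5.4]
force: [-1.0, 1.1, -3.0]
gripper_width: 13.8
time_s: 8.47
ee_pos: [558.5, -269.0, 40.4]
ee_rot: [180.0, -0.1, -5.4]
force: [-2.1, 1.4, 7.1]
gripper_width: 13.9
8.5167 [ 558.45502793 -268.9641871    40.43889087] [ 1.79966753e+02 -1.00485606e-01 -5.45323221e+00] 13.834081638799955
red [318.83407488  84.40021704] [ 154   62 9215] [ 665.8 -276.9   14. ] [ 663.5 -276.7   32. ]
red [319.71547997 209.30873451] [  68   65 3469] [ 607.2 -271.7   14. ] [ 611.  -272.1   32. ]
dark [330.08301655 393.5352054 ] [    0   159   640   321 40775] [ 496.4 -267.4   14. ]
dark [320.06124939 306.23987311] [ 284  252   73   94 4098] [ 556.2 -267.1   14. ]
dark [257.34416205 353.11179056] [ 183  311  150   93 5233] [ 529.4 -229.2   14. ]
dark [401.73179227 330.18239392] [ 357  311   99   70 3158] [ 536.6 -310.1   14. ]
dark [146.202977   380.98105548] [ 120  363   54   39 1478] [ 509. -151.   14.]
dark [368.40552486 389.67292818] [336 374 112  30 905] [ 496.7 -290.4   14. ]
dark [ 37.33132075 446.87245283] [   0  388   84   92 1325] [415.3  13.6  14. ]
```

View pics/l.png

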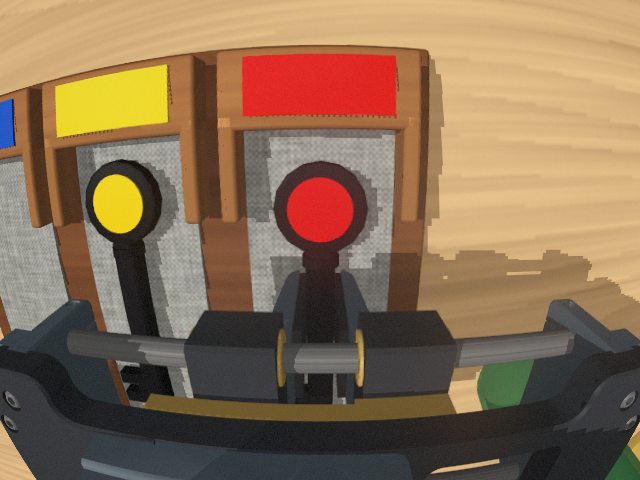

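Wrist view: bow at (320,209), centred in the red slot's floor (columns 245–395) with the label ahead of it. The force has gone up about 10 N, so there's contact. One more small step to tell flat contact from tilt.

```bash
python3 -m inch '[{"x":0,"y":0,"z":0.1,"yaw":0,"gripper":-1},{"x":0,"y":0,"z":0,"yaw":0,"gripper":-1}]'
python3 - <<'E'
from h import *
s=telemetry.state();print(s['force'],s['torque'],s['ee_pos'])
f=grab('side');im=f['pixels'];cv2.imwrite('pics/m.png',cv2.resize(im[150:250,270:403,::-1],(800,600),interpolation=2))
E
```

```text
time_s: 8.68
ee_pos: [558.5, -269.0, 40.4]
ee_rot: [180.0, -0.1, -5.4]
force: [-3.3, 2.6, 11.9]
gripper_width: 13.7
[-3.28281136  2.63182743 11.93205444] [0.45528743 0.74554007 0.02323119] [ 558.47279586 -268.95608633   40.38023092]
```

View pics/m.png

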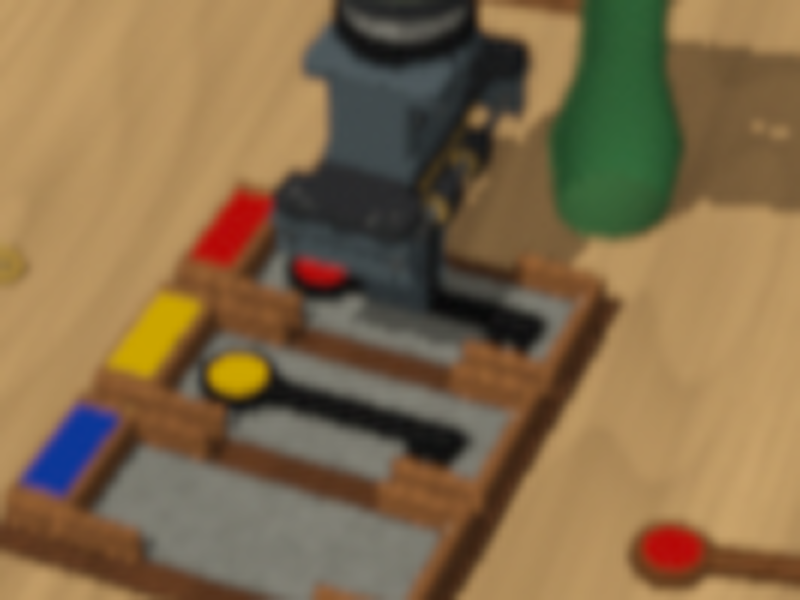

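The key lies in the slot with the bit end on the floor, and the contact is stiff at constant z, so it's seated. Releasing gently, then retreating straight up.

```bash
python3 -m inch '[{"x":0,"y":0,"z":-0.1,"yaw":0,"gripper":-1},{"x":0,"y":0,"z":0,"yaw":0,"gripper":-0.6},{"x":0,"y":0,"z":0,"yaw":0,"gripper":-0.4},{"x":0,"y":0,"z":0,"yaw":0,"gripper":-0.2},{"x":0,"y":0,"z":0,"yaw":0,"gripper":-0.2},{"x":0,"y":0,"z":0,"yaw":0,"gripper":-0.2},{"x":0,"y":0,"z":0,"yaw":0,"gripper":-0.2}]'
python3 -m inch '[{"x":0,"y":0,"z":-0.5,"yaw":0,"gripper":-0.2},{"x":0,"y":0,"z":-1.5,"yaw":0,"gripper":-0.2},{"x":0,"y":0,"z":-3,"yaw":0,"gripper":-0.2},{"x":0,"y":0,"z":-3,"yaw":0,"gripper":-0.2},{"x":0,"y":0,"z":-3,"yaw":0,"gripper":-0.2},{"x":0,"y":0,"z":-3,"yaw":0,"gripper":-0.2},{"x":-2,"y":-2,"z":-1,"yaw":0,"gripper":-0.2},{"x":-3,"y":-2,"z":0,"yaw":0,"gripper":-0.2},{"x":-3,"y":-2,"z":0,"yaw":0,"gripper":-0.2},{"x":0,"y":0,"z":0,"yaw":0,"gripper":-0.2},{"x":0,"y":0,"z":0,"yaw":0,"gripper":-0.2}]'
python3 look.py n.png
python3 - <<'E'
from h import *
for n,y,x in (('scene',(160,300),(190,320)),('side',(160,270),(255,402))):
    f=grab(n,n+'_end.png')
    im=f['pixels'].astype(int);r,g,b=im[...,0],im[...,1],im[...,2]
    N,l,st,c=cv2.connectedComponentsWithStats(((r>110)&(g<60)&(b<60)).astype(np.uint8))
    print(n,[(c[i].round(1),onplane(f,c[i],26)[0].round(1)) for i in range(1,N) if st[i,4]>30])
    N,l,st,c=cv2.connectedComponentsWithStats(((b>110)&(r<60)&(g<70)).astype(np.uint8))
    print('blue',[c[i].round(1) for i in range(1,N) if 50<st[i,4]<400])
    g_=((g>r*1.5)&(g>b*1.2)&(g>40)).astype(np.uint8);N,l,st,c=cv2.connectedComponentsWithStats(g_);i=1+st[1:,4].argmax();print('green',[ (c[i].round(1),st[i]) for i in range(1,N) if st[i,4]>150])
E
```

```text
time_s: 9.32
ee_pos: [558.0, -268.7, 38.2]
ee_rot: [-180.0, 0.0, -5.4]
force: [0.2, -0.4, 0.3]
gripper_width: 36.3
time_s: 10.23
ee_pos: [482.7, -200.4, 189.1]
ee_rot: [180.0, -0.0, -5.4]
force: [0.8, 0.4, -0.4]
gripper_width: 36.8
10.2833 [ 484.17228743 -201.33735293  189.24611576] [ 1.79954446e+02 -1.02236675e-01 -5.41294641e+00] 36.710310221398885
red [393.83075481  14.48241913] [  77   32 2133] [ 668.7 -280.1   14. ] [ 663.1 -276.    32. ]
red [393.63561924  78.38996929] [ 36  35 977] [ 609.8 -273.9   14. ] [ 607.5 -270.1   32. ]
red [ 66.75356415 110.71283096] [ 22  29 491] [630.2  42.3  14. ] [626.7  28.4  32. ]
dark [271.41853035 140.59541098] [ 247   48   52  174 3443] [ 564.3 -164.3   14. ]
dark [389.05305514 146.48912072] [ 363   55   56  172 3355] [ 550.2 -265.    14. ]
dark [305.09185323 412.29535453] [    0   300   640   180 62491] [ 266.8 -161.2   14. ]
dark [433.01053526 354.81478335] [ 363  309  136   94 5885] [ 332.1 -306.4   14. ]
scene [(array([309.8,  15. ]), array([ -162.8, -1105.2,    26. ])), (array([253.4,  17.7]), array([   63.5, -1214.7,    26. ])), (array([
[... 682 characters left out ...]
49.8,  26. ])), (array([310.7, 432. ]), array([753.2, 412.1,  26. ]))]
blue [array([243. , 262.5]), array([506. , 374.9]), array([370.4, 375.9])]
green [(array([254. , 158.7]), array([245, 133,  22,  46, 689], dtype=int32))]
side [(array([308.6, 187.7]), array([ 663.1, -285.9,   26. ])), (array([323.5, 193.3]), array([ 605.5, -273.2,   26. ])), (array([381.4, 241.6]), array([ 367.4, -111.2,   26. ])), (array([281.5, 262. ]), array([621.1,  56.1,  26. ])), (array([177.9, 356.8]), array([741.7, 416.4,  26. ])), (array([408.9, 362.1]), array([210. , 259.5,  26. ]))]
blue [array([281.3, 224.5]), array([257.6, 365.9])]
green [(array([372.6, 168.6]), array([362, 143,  21,  46, 636], dtype=int32))]
```

View pics/n.png

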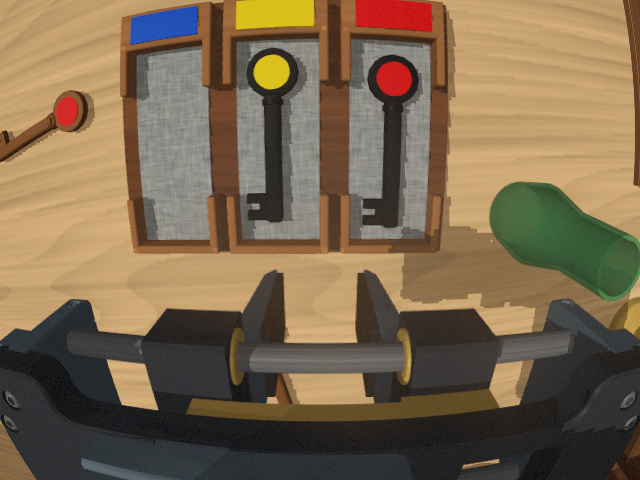

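The red key lies flat in the red slot with its bow at (394,78) by the label, just like its yellow neighbour. The scene and side views both put the bow at about (606,-274), within about 2 mm of home. The chimney and blue key haven't moved. Handing in.

```bash
python3 -c "
from workcell import env
print(env.job_done())"
```

```text
the job is handed in; nothing more can be done
None
```

The red-bow iron key is back in the red-label slot, lying flat with its bow at the label end, and the job is handed in. It took about 10.4 s of the 35 s allowed. I gripped the key on the shank and lowered it until it touched the slot floor (about 15 N). I opened the fingers only partly before lifting straight away.

- **Key position:** the last scene and side views both put the bow near (606, -274), within about 2 mm of my estimate of home. The wrist view shows the key lying flat and inside the walls. The gripper had withdrawn and the wrist force was back near zero.
- **Left alone:** the blue key, the chimney and the look-alikes show no visible movement. The chimney's base is on the same pixel rows as before. Its colour-mask centre shifted by up to 2 pixels, which I put down to shadow rather than movement.
- **Disagreements:** the wrist camera differed from the fixed cameras by 3–5 mm on the slot position, so I used a compromise and then aligned relative to the label. Contact with the floor came about 4 mm higher than planned, because the fingers finished closing as the lift began and the key sat lower in them.
- **Refused moves:** the first two move commands were rejected because every row needs all its fields. They moved nothing.

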